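# Tip the lid of a rice-pressing box down the drainer's slope and reassemble the box

### The job

The washed parts of the wooden rice-pressing box are dry: put the box together again. Push the lid, which lies on its battens on the upper shelf of the draining stand, over the edge so that it goes down the short slope and topples onto its other face on the lower shelf; fit the frame fully down over the raised centre of the base; and only with both of these done gently lower the lid, battens up, into the frame until it lies flat on the base. Do not knock the pepper mill, the sugar jar or the drinking glass over or out of place.

Things in the scene. Friction and masses are not known exactly. Their poses are not given: they have to be found in the camera images.
- lid_centre (a point): Lid, light wood, about 0.1 kg: board 128 x 62 x 10 mm with two battens across its outer face (14 wide, 16 high, 62 long, 64 mm over both, 36 between). Starts upside down, on its battens on the stand's upper shelf. Point: its middle, half-way through the total 26 mm. x: along its 128 mm, y: along the battens, z: from battens to smooth pressing face, so up at the start, down in the end.
- frame_centre (a point): Frame, same wood, about 0.16 kg: rectangular box without top or bottom, outside 152 x 86 x 42 mm, walls 9 mm, opening 134 x 68 mm, lying flat on the worktop, same either way up. Can be lifted by one long wall from above. Point: its middle, half-way up (21 mm), in the empty opening. x: along its 152 mm, y: across, z: up.
- base: Base, same wood, loose, 0.35 kg: board 152 x 86 mm on two cleats, its rim's top 18 mm above the worktop, raised centre 128 x 62 mm with its top at 30 mm. The frame rests on the rim round the raised centre (3 mm play a side), the lid on the raised centre. Origin: middle of the underside. x: along its 152 mm, y: across, z: up. Frame and base may have changed places.
- drainer: White sheet-metal draining stand, fixed, 184 mm (x) by 239 mm (y). Origin: middle of its footprint, on the worktop; z up. Upper shelf: top at z 42 mm, from y +120 to +24 mm. Lower shelf: top at z 14 mm, from y -27 to -119 mm. Between them the slope and the drip channel. A rolled rim stands 6 mm above the shelves along both sides and the back, 4 mm at the front.
- upper_edge (a point): Middle of the upper shelf's straight edge, where the smooth slope begins; it falls 60 degrees towards the stand's -y, to y +2 mm. Axes as the stand's. A lid pushed slowly over it along -y slides down till its leading long edge stands in the channel, the trailing edge still sticking out above this edge.
- channel (a point): Middle of the drip channel's floor at the foot of the slope: z 5 mm, y +2 to -27 mm, upright front side 9 mm high up to the lower shelf. Axes as the stand's. Pushed on along -y at its upper edge, the lid swings up past upright, its foot held by the channel, and topples onto the lower shelf, pressing face down.
- mill: Wooden pepper mill, 58 mm across, 170 mm tall, loose, between the draining stand and the other parts. Origin: middle of its underside.
- sugar: Glass sugar jar with a yellow lid, 63 mm across, 110 mm tall, loose, at the near side between the draining stand and the other parts. Origin: middle of its underside.
- glass: Clear drinking glass, 81 mm across, 93 mm tall, loose, at the far side. Origin: middle of its underside.

How it is judged (in metres and radians):
On the way, in this order (a step that is already met when the one before it is completed fails the run):
1. the lid leans steeply on the slope of the draining stand, touching it (y of lid_centre in the frame of drainer between -0.04 and 0.045 m and x of lid_centre in the frame of drainer between -0.06 and 0.06 m and angle between lid_centre's own z axis and vertical between 0.7 and 2.4 rad and contact force between lid and drainer above 0.05 N), for 0.05 s.
2. the lid lies still on the lower shelf, battens up, and the frame is fully down round the raised centre of the base (x of lid_centre in the frame of drainer between -0.06 and 0.06 m and y of lid_centre in the frame of drainer between -0.105 and -0.03 m and z of lid_centre in the frame of drainer between 0.022 and 0.032 m and angle between lid_centre's own z axis and vertical above 3 rad and linear speed of lid below 0.03 m/s and x of frame_centre in the frame of base between -0.005 and 0.005 m and y of frame_centre in the frame of base between -0.005 and 0.005 m and z of frame_centre in the frame of base between 0.036 and 0.042 m and angle between the x axis of frame_centre and the x axis of base, either way round below 0.08 rad and angle between the z axis of frame_centre and the z axis of base, either way round below 0.05 rad and angle between base's own z axis and vertical below 0.05 rad), for 0.2 s.
At the end, for the whole second after the job is handed in: The frame is seated round the base's raised centre (within 5 mm and 3 mm in height, level and in line with it), the lid lies flat in the frame on the raised centre, battens up (height within 3 mm), and all three parts are at rest (x of frame_centre in the frame of base between -0.005 and 0.005 m and y of frame_centre in the frame of base between -0.005 and 0.005 m and z of frame_centre in the frame of base between 0.036 and 0.042 m and angle between the x axis of frame_centre and the x axis of base, either way round below 0.08 rad and angle between the z axis of frame_centre and the z axis of base, either way round below 0.05 rad and angle between base's own z axis and vertical below 0.05 rad and x of lid_centre in the frame of base between -0.008 and 0.008 m and y of lid_centre in the frame of base between -0.008 and 0.008 m and z of lid_centre in the frame of base between 0.04 and 0.046 m and angle between lid_centre's own z axis and vertical above 3.06 rad and linear speed of each of lid, frame, base below 0.02 m/s); the robot touches nothing.
It fails at once if the pepper mill is knocked (shifted over 20 mm or tilted over 0.25 rad) (distance of mill from where it was at the start of the episode above 0.02 m or angle between mill's own z axis and vertical above 0.25 rad).
It fails at once if the sugar jar is knocked (shifted over 20 mm or tilted over 0.25 rad) (distance of sugar from where it was at the start of the episode above 0.02 m or angle between sugar's own z axis and vertical above 0.25 rad).
It fails at once if the drinking glass is knocked (shifted over 20 mm or tilted over 0.25 rad) (distance of glass from where it was at the start of the episode above 0.02 m or angle between glass's own z axis and vertical above 0.25 rad).
It fails at once if the lid is dropped or slammed into the frame (faster than 0.8 m/s over the base) (horizontal distance between lid_centre and base below 0.08 m and linear speed of lid above 0.8 m/s).
It also fails if it takes over 70 s, if anything falls off the work surface, if the arm or the gripper's body presses on something with over 40 N, if the wrist force passes 120 N, or if a joint passes its speed limit or range.

### The arm

A 6-joint arm with a two-finger parallel gripper is mounted at the origin on a cart in front of the work surface, level with it; the furniture and walls round the work are solid. World frame = base frame: x ahead of the robot, y to its left, z up, the work surface at z = 0. Lengths are in mm, angles in rad, forces in N, time in s.
With the tool pointing down it reaches from about 325 to 875 mm from the base axis. Payload 4.4 kg.
Tool frame: the origin (TCP) lies on the centre line of the jaws, within the pads' length; the fingertips stand ahead of it and the grasp point (between the pads) lies 6 mm ahead of it (ctrl.tcp_to_tips is the z of the fingertips in the tool frame, in mm); z points along the fingers, y is the direction in which the jaws open and shut (so a half turn about z gives the same grasp; the last joint's range is limited). The gripper opens to 85 mm and grips with 20 to 120 N. Pads are 22 mm wide; open, the fingers measure 114 mm over their backs; the gripper's body (76 mm by 85 mm) begins 54 mm behind the grasp point. The pads swing forward as they close: fully open they stand 13 mm farther back than shut.
Start: joints at [1, 0.207, 1.542, -0, 1.393, -0.15], TCP at [234.367, 525.071, 256.282] pointing down, gripper open.
Joint ranges: [-2.73, 2.73], [-0.86, 2.22], [0.23, 2.46], [-1.11, 4.25], [0.08, 2.63], [-2.82, 2.82]. Speed limits (rad/s): [2.79, 2.79, 3.14, 3.14, 3.14, 3.14].

### API

Orientations are given as a 3x3 rotation matrix whose columns are the frame's x, y, z axes.
In Python, from plant import ctrl, sensors, optics gives the robot as it stands. Calls block until the motion is done:
- ctrl.move_ptp(position, orientation): joint-space move of the TCP to a pose.
- ctrl.move_l(position, rot=None, vel=150, threshold=None): straight line of the TCP; rot=None keeps the orientation; vel is the mean speed in mm/s. With threshold (N) it stops when the force on the tool has changed by that much, and returns True; else False.
- ctrl.set_joints(angles): joint-space move.
- ctrl.gripper_to(opening, force=None): finger opening in mm; force is the grip in N (None keeps the last); returns when the fingers have stopped.
- ctrl.hold(seconds).
- ctrl.solve_ik(position, orientation): joint angles nearest the present ones, or None.
- sensors.read_state(): the state.
- optics.grab_frame(name): name is "side" or "top" or "wrist"; returns (picture, depth): 480x640x3 uint8, red, green, blue; 480x640 float32, mm along the optical axis (not along the pixel's ray), 0 where there is no reading.
- optics.camera_params(name): a dict with "mtx" (3x3 intrinsics, pixels), "R" (3x3) and "t" (3): a world point X has camera coordinates R X + t; the wrist camera has in their place "T_tool_cam" (4x4, takes a point from camera to tool coordinates, whose origin is the TCP and whose axes are the flange's). Camera axes: x right, y down, z forward; pixel columns grow to the right and rows downward; lengths in mm; the calibration is good to about 2 mm. The wrist camera is an equidistant fisheye: a pixel r from the principal point sees the ray r / f radians off the axis. A picture is of the moment at which its call begins: read the wrist's pose just before it. camera_params takes no time and is no camera call.
A pose or a line that the arm cannot do raises ctrl.MotionError and nothing moves.
- ctrl.finish_job(): hands the job in, once; it reports no verdict.
The state is a dict: "t": time; "q": joint angles; "qvel": joint speeds; "tau": joint torques, N m; "eef_pos": TCP position; "eef_rot": TCP orientation; "force": force on the tool from outside, world axes, zero at the start; "wrist_torque": the same for the moment, N m; "grip_width": finger opening in mm.
Only numpy, scipy, OpenCV 4.12 (cv2) and the standard library are available. Lean on these libraries where they do the work, as an engineer would, in place of code of your own. Each camera call takes 0.05 s, during which the arm holds its last target. There are 200 camera calls.

## Working session

There is one attempt and no reset: what is moved stays moved. The work goes in short steps, each a Python script; the robot and the scene stay as the last script left them, time stands still between calls to the robot, and variables do not carry over. Pictures are saved under pics/ and viewed, about 8 in all and at most 12, crops included, and the job is handed in when it is done.

```bash
ls; mkdir -p pics; python3 - <<'E'
from plant import ctrl,sensors,optics
import cv2,numpy as np
for n in("top","side"):
    im,d=optics.grab_frame(n); cv2.imwrite(f"pics/{n}0.png",im[:,:,::-1]); np.savez(f"{n}0.npz",im=im,d=d)
    p=optics.camera_params(n); print(n,p)
    R=np.array(p["R"]);print("cam",-R.T@np.array(p["t"]), (d>0).mean())
print(optics.camera_params("wrist"),ctrl.tcp_to_tips); s=sensors.read_state();print(s["t"],s["eef_rot"])
E
```

```text
pics
top {'mtx': array([[531.48457341,   0.        , 318.23980993],
       [  0.        , 531.48457341, 229.00631098],
       [  0.        ,   0.        ,   1.        ]]), 'R': array([[-0.02498169, -0.99963756, -0.01003351],
       [-0.98678928,  0.0262652 , -0.15986573],
       [ 0.16007132,  0.00590725, -0.98708778]]), 't': array([  42.53845047,  592.39649065, 1222.93565873])}
cam [ 389.87626544   19.73943598 1302.27554673] 0.996044921875
side {'mtx': array([[595.68589856,   0.        , 319.47019772],
       [  0.        , 595.68589856, 243.31704526],
       [  0.        ,   0.        ,   1.        ]]), 'R': array([[ 0.99537237,  0.09584053, -0.0069595 ],
       [ 0.07756461, -0.84409076, -0.53056057],
       [-0.05672365,  0.52756552, -0.84761846]]), 't': array([-563.02072619,    7.9227233 , 1344.2225619 ])}
cam [ 636.04996353 -648.51777088 1139.67300061] 0.9960123697916666
{'mtx': array([[371.64829954,   0.        , 322.0928879 ],
       [  0.        , 371.64829954, 238.77321415],
       [  0.        ,   0.        ,   1.        ]]), 'T_tool_cam': array([[ 1.65810804e-04, -9.56575547e-01, -2.91484469e-01,
         7.38465867e+01],
       [ 9.99999982e-01,  1.85486625e-04, -3.98689098e-05,
         7.34496708e-01],
       [ 9.22040944e-05, -2.91484457e-01,  9.56575561e-01,
        -1.18072639e+02],
       [ 0.00000000e+00,  0.00000000e+00,  0.00000000e+00,
         1.00000000e+00]])} 25.0
0.1 [[-9.13156287e-01  4.07607924e-01 -1.17257005e-03]
 [ 4.07609466e-01  9.13154609e-01 -1.78421256e-03]
 [ 3.43478571e-04 -2.10721557e-03 -9.99997721e-01]]
```

View pics/top0.png

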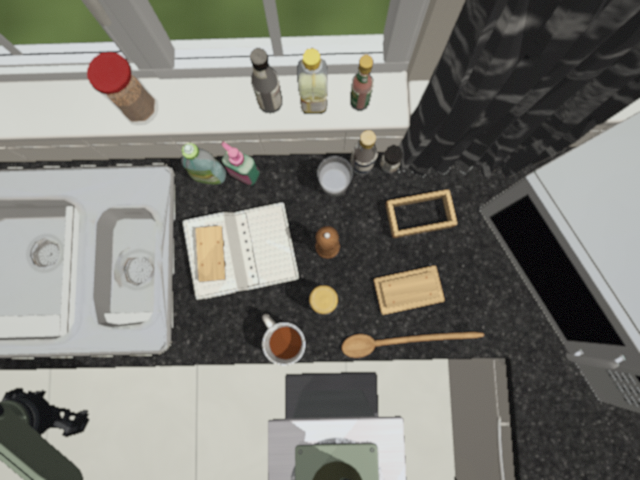

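View pics/side0.png

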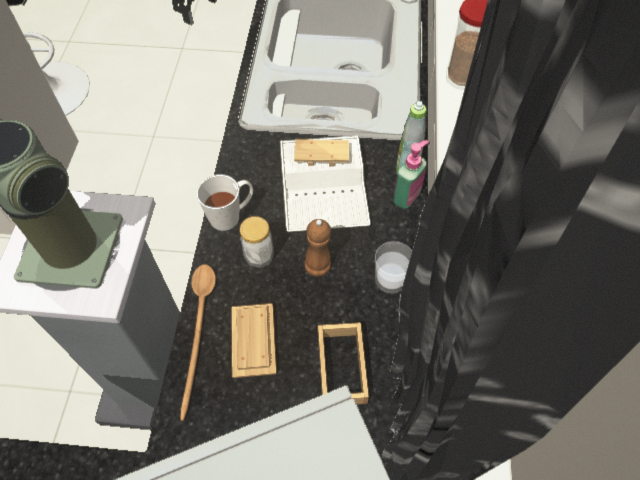

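The top view shows the stand at about (241,251) with the lid at (210,253). The frame is at (421,213) and the base at (409,290). The mill (327,241), sugar jar (323,299) and glass (334,176) are the things to avoid.

```bash
cat > h.py <<'E'
import cv2,numpy as np
from plant import ctrl,sensors,optics
def cloud(n,d):
    p=optics.camera_params(n);K=p["mtx"];R=np.array(p["R"]);t=np.array(p["t"])
    v,u=np.mgrid[:480,:640]
    c=np.stack([(u-K[0,2])/K[0,0]*d,(v-K[1,2])/K[1,1]*d,d],-1)
    return (c-t)@R      # R^T(c-t)
def rect(P):
    r=cv2.minAreaRect(P[:,:2].astype(np.float32)); (cx,cy),(w,h),a=r
    if w<h: w,h,a=h,w,a+90
    a=(a+90)%180-90
    return np.round([cx,cy,w,h,a],1)
def down(yaw):  # tool pointing down, tool x axis at angle yaw (deg)
    c,s=np.cos(np.radians(yaw)),np.sin(np.radians(yaw))
    return np.array([[c,s,0],[s,-c,0],[0,0,-1.]])
E
python3 - <<'E'
from h import *
for n,boxes in(("top",dict(lid=(190,215,232,290),frame=(380,185,462,242),base=(368,262,450,318),mill=(310,222,345,262),sugar=(305,284,342,316),glass=(314,154,356,198),stand=(178,200,302,302))),("side",dict(lid=(288,136,354,166),frame=(312,318,374,406),base=(226,300,280,382),mill=(300,215,335,280),sugar=(235,215,278,270),stand=(275,135,372,232)))):
    z=np.load(n+"0.npz");im,d=z["im"],z["d"];W=cloud(n,d)
    hsv=cv2.cvtColor(im,cv2.COLOR_RGB2HSV)
    wood=(hsv[...,0]>8)&(hsv[...,0]<28)&(hsv[...,1]>70)&(hsv[...,2]>100)
    for k,(a,b,c,e) in boxes.items():
        w=W[b:e,a:c].reshape(-1,3);m=wood[b:e,a:c].ravel()
        if k in("lid","frame","base"):
            w=w[m&(w[:,2]>8)]
        elif k=="stand": w=w[(~m)&(w[:,2]>5)&(w[:,2]<60)]
        else: w=w[w[:,2]>12]
        print(n,k,len(w),rect(w),"z pct",np.round(np.percentile(w[:,2],[2,10,50,90,98]),1))
        if k in("lid","frame","base"):
            zt={"lid":78-10,"frame":36,"base":25}[k]
            if k=="lid": zt=60
            q=w[w[:,2]>zt-3 if k!="frame" else w[:,2]>36]
            if len(q)>4: print("   top",len(q),rect(q),np.round(q.mean(0),1))
        if k in("mill","sugar","glass"): print("   mean",np.round(w.mean(0),1), np.round(w[w[:,2]>np.percentile(w[:,2],70)].mean(0),1))
E
```

```text
top lid 1356 [462.9 195.3 359.9 123.1  48.5] z pct [62.9 64.8 68.1 71.  72.8]
   top 1352 [462.9 195.3 359.9 123.1  48.5] [539.1 281.5  69.8]
top frame 946 [ 561.5 -119.6  419.7  138.8  -57.4] z pct [19.2 26.8 40.6 44.4 46.7]
   top 731 [ 560.7 -120.   419.9  136.3  -57.3] [ 625.4 -221.3   50.2]
top base 2290 [ 431.5 -119.6  289.2   86.1  -79.3] z pct [13.7 16.3 28.  32.7 35. ]
   top 1462 [ 435.9 -118.6  287.    83.4  -81.8] [ 443.4 -184.6   37.7]
top mill 607 [489.2  22.7 190.8  55.8 -14.6] z pct [ 13.6  41.6 147.9 159.4 170.3]
   mean [549.3   7.5 130.1] [552.8   8.7 196.8]
top sugar 644 [423.5  19.3  62.2  62.1 -50.5] z pct [ 80.5 105.  109.6 113.  115.1]
   mean [422.9  19.2 115.5] [423.5  19.6 137.3]
top glass 1126 [585.9  15.  382.7  85.8 -14. ] z pct [ 20.3  51.5  57.6  89.8 100.6]
   mean [720.1 -18.5  71.3] [721.8 -20.7 112.6]
top stand 6322 [553.9 223.7 306.6 250.3  88.6] z pct [ 5.4  8.5 16.  43.3 48.9]
side lid 1222 [ 574.5 -159.5  984.3  126.3  -85.9] z pct [55.  63.2 67.2 70.1 72. ]
   top 1187 [ 577.  -168.4  966.3  126.3  -85.7] [544.5 271.4  72.4]
side frame 1245 [ 651.9 -395.7  498.4   91.2  -83.2] z pct [11.1 20.2 40.5 44.1 45.7]
   top 918 [ 651.9 -395.7  498.4   91.   -83.2] [ 633.8 -219.4   45.1]
side base 3018 [ 506.9 -387.4  574.    99.8  -73.5] z pct [13.9 16.4 27.9 31.8 34.1]
   top 1918 [ 508.5 -391.5  565.9   95.1  -73.1] [ 451.2 -197.2   41.7]
side mill 1376 [ 591.6 -259.5  783.1   77.8  -83.5] z pct [ 12.7  14.6  78.1 155.8 167.7]
   mean [561.3   4.1  92.2] [565.9 -14.3 171.7]
side sugar 1341 [ 530.3 -262.6  797.3   69.   -69.7] z pct [ 14.7  28.6  91.4 110.9 113.1]
   mean [431.7   3.1  85.5] [431.4   5.5 125.7]
side stand 5550 [553.9 232.1 299.3 237.8 -84.8] z pct [ 5.7  9.2 16.  42.1 47.4]
```

```bash
cat >> h.py <<'E'
def plane(n,uv,z):
    p=optics.camera_params(n);K=p["mtx"];R=np.array(p["R"]);t=np.array(p["t"])
    C=-R.T@t; r=np.c_[(np.asarray(uv)-[K[0,2],K[1,2]])/[K[0,0],K[1,1]],np.ones(len(uv))]@R
    return C+r*((z-C[2])/r[:,2])[:,None]
def woodmask(im,s=70):
    hsv=cv2.cvtColor(im,cv2.COLOR_RGB2HSV)
    return (hsv[...,0]>8)&(hsv[...,0]<28)&(hsv[...,1]>s)&(hsv[...,2]>90)
def wood(n,im,d,box,lo,hi,s=70):
    "points of the largest wood-coloured blob with height lo..hi, cast on the plane at their median height"
    a,b,c,e=box;W=cloud(n,d);m=woodmask(im,s)&(W[...,2]>lo)&(W[...,2]<hi)
    k=np.zeros_like(m);k[b:e,a:c]=m[b:e,a:c]
    _,l,st,_=cv2.connectedComponentsWithStats(cv2.morphologyEx(k.astype(np.uint8),cv2.MORPH_CLOSE,np.ones((3,3))))
    i=1+st[1:,4].argmax();v,u=np.nonzero((l==i)&k);z=np.median(W[v,u,2])
    return plane(n,np.c_[u,v],z),z
E
python3 - <<'E'
from h import *
B={"top":dict(lid=(190,215,232,290),frame=(380,185,462,242),base=(368,262,450,318),mill=(310,222,345,262),sugar=(305,284,342,316),glass=(314,154,356,198),stand=(178,200,302,302)),"side":dict(lid=(288,136,354,166),frame=(312,318,374,406),base=(226,300,280,382),mill=(300,215,335,280),sugar=(235,215,278,270),stand=(275,135,372,232))}
for n in B:
    z=np.load(n+"0.npz");im,d=z["im"],z["d"];W=cloud(n,d)
    for k,lo,hi in(("lid",60,80),("frame",34,50),("base",8,40),("base",24,40)):
        P,zz=wood(n,im,d,B[n][k],lo,hi);print(n,k,len(P),round(zz,1),rect(P))
    for k,lo,hi in(("mill",20,60),("sugar",98,120),("sugar",40,90),("stand",7,55)):
        a,b,c,e=B[n][k];w=W[b:e,a:c].reshape(-1,3);m=woodmask(im)[b:e,a:c].ravel();q=w[(w[:,2]>lo)&(w[:,2]<hi)&((~m) if k=="stand" else True)]
        print(n,k,len(q),rect(q),q.mean(0).round(1))
    if n=="top":
        a,b,c,e=B[n]["glass"];w=W[b:e,a:c].reshape(-1,3);q=w[(w[:,2]>80)&(w[:,2]<105)];print("glass rim",rect(q),q.mean(0))
E
```

```text
top lid 1350 68.1 [540.  281.2 124.9  61.7   3.5]
top frame 755 41.4 [ 627.1 -223.   153.3   86.9  -80.9]
top base 2281 27.9 [ 443.6 -184.5  150.8   85.2  -79.4]
top base 1407 30.1 [ 443.4 -189.6  135.2   70.   -79.2]
top mill 99 [544.9   6.4  53.   30.  -86.6] [539.6   6.7  47. ]
top sugar 608 [424.4  19.2  60.   59.8  44. ] [423.6  19.3 109.6]
top sugar 31 [422.7  19.1  61.8  60.9  89.1] [413.5  16.8  80.8]
top stand 5919 [554.5 221.6 299.8 247.1  88.6] [550.1 202.5  24.2]
glass rim [718.2 -20.4  90.7  81.6 -85.7] [728.17015831 -20.77395942  89.26500915]
side lid 1162 67.3 [543.5 276.9 126.3  67.4   4. ]
side frame 946 41.4 [ 631.8 -227.6  155.1   86.   -80.9]
side base 3004 27.8 [ 450.5 -193.9  152.5   85.4  -79.2]
side base 1858 29.7 [ 447.4 -190.3  130.1   66.8  -79.8]
side mill 280 [560.7  35.8 119.2  52.5  89.6] [562.3 -13.2  43.3]
side sugar 643 [429.   15.7  62.1  60.  -81.4] [429.   13.9 108.5]
side sugar 434 [402.5  30.4 126.4  59.9 -34. ] [434.6  -4.   67. ]
side stand 5278 [568.9 233.  283.7 229.5 -80.4] [557.4 197.9  23.3]
```

```bash
python3 - <<'E'
import cv2
a=cv2.imread("pics/top0.png")[195:310,170:470];b=cv2.imread("pics/side0.png")[130:240,270:380]
a=cv2.resize(a,None,fx=2.6,fy=2.6,interpolation=2);b=cv2.resize(b,None,fx=2.6,fy=2.6,interpolation=2)
import numpy as np
o=np.zeros((a.shape[0]+b.shape[0],780,3),np.uint8);o[:a.shape[0],:a.shape[1]]=a;o[a.shape[0]:,:b.shape[1]]=b
cv2.imwrite("pics/c0.png",o);print(o.shape)
E
```

```text
(585, 780, 3)
```

```bash
cat >> h.py <<'E'
def wgrab():
    s=sensors.read_state();im,d=optics.grab_frame("wrist");return im,d,s
def wray(uv,s):
    p=optics.camera_params("wrist");K=p["mtx"];T=np.array(p["T_tool_cam"])
    q=(np.asarray(uv,float)-[K[0,2],K[1,2]])/K[0,0];th=np.linalg.norm(q,axis=-1,keepdims=True)
    c=np.concatenate([q/np.maximum(th,1e-9)*np.sin(th),np.cos(th)],-1)
    Rt=np.array(s["eef_rot"]);return Rt@T[:3,3]+np.array(s["eef_pos"]),c@(Rt@T[:3,:3]).T,c[...,2]
def wplane(uv,z,s):
    C,r,_=wray(uv,s);return C+r*((z-C[2])/r[...,2])[...,None]
def wcloud(d,s):
    v,u=np.mgrid[:480,:640];C,r,cz=wray(np.stack([u,v],-1),s)
    return C+r*(d/np.maximum(cz,.1))[...,None]
def comp(m):
    _,l,st,_=cv2.connectedComponentsWithStats(cv2.morphologyEx(m.astype(np.uint8),cv2.MORPH_CLOSE,np.ones((3,3))))
    return (l==1+st[1:,4].argmax())&m
E
python3 - <<'E'
from h import *
z=np.load("top0.npz");W=cloud("top",z["d"])
for u,v in((490,212),(520,190),(486,230),(500,260),(520,330),(560,280),(400,150),(392,150)): print((u,v),np.nanmedian(W[v-1:v+2,u-1:u+2].reshape(-1,3),0).round())
ctrl.move_ptp([555,240,330],down(97.7))
im,d,s=wgrab();cv2.imwrite("pics/w1.png",im[:,:,::-1]);np.savez("w1.npz",im=im,d=d);print(s["t"],s["q"],s["eef_pos"])
P=wcloud(d,s);m=comp(woodmask(im)&(P[...,2]>55)&(P[...,2]<80)&(abs(P[...,0]-542)<110)&(abs(P[...,1]-279)<60))
v,u=np.nonzero(m);zz=np.median(P[v,u,2]);print("lid",len(u),zz,rect(wplane(np.c_[u,v],68,s)))
hsv=cv2.cvtColor(im,cv2.COLOR_RGB2HSV)
m=comp((hsv[...,1]<60)&(hsv[...,2]>120)&(P[...,2]>6)&(P[...,2]<55)&(abs(P[...,0]-554)<140)&(abs(P[...,1]-223)<160))
q=P[m];print("stand",len(q),rect(q))
E
```

```text
(490, 212) [ 619. -378.   71.]
(520, 190) [ 625. -376.  271.]
(486, 230) [ 587. -387.    1.]
(500, 260) [ 512. -415.    0.]
(520, 330) [ 343. -449.    1.]
(560, 280) [ 449. -468.  202.]
(400, 150) [ 769. -170.   95.]
(392, 150) [ 769. -151.   96.]
1.7 [2.66749386e-01 2.24126707e-01 1.36985066e+00 5.61413751e-04
 1.54837593e+00 1.30641276e-01] [554.26792354 240.98992313 329.66499967]
lid 7383 68.44149126281388 [542.4 283.2 128.   62.2   4. ]
stand 21881 [553.3 216.5 244.2 191.9 -79.5]
```

View pics/w1.png

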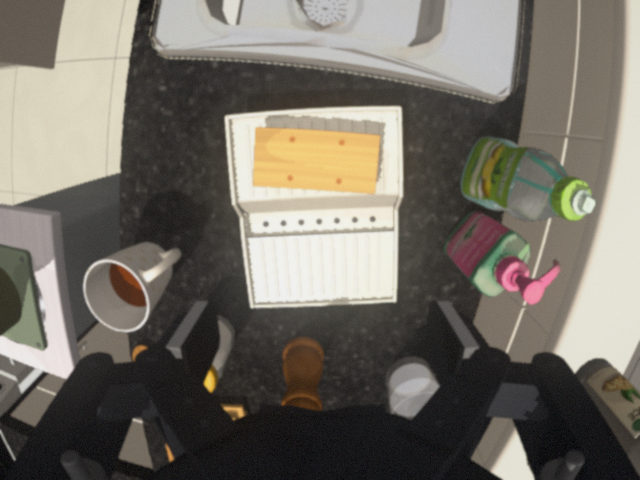

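The wrist view shows the lid at (317,160) on the upper shelf. The stand's outer corners are at about (226,116), (401,108), (251,307) and (396,303).

```bash
python3 - <<'E'
from h import *
z=np.load("w1.npz");im,d=z["im"],z["d"];s=sensors.read_state()
C=np.vstack([wplane([(226,116),(401,108)],48,s),wplane([(251,307),(396,303)],18,s),wplane([(239,212),(396,201)],46,s)])
print(C.round(1)); dd=lambda a,b:np.linalg.norm((C[a]-C[b])[:2]).round(1)
print("back",dd(0,1),"front",dd(2,3),"left",dd(0,2),"right",dd(1,3),"ctr",C[:4].mean(0).round(1))
for a,b in((0,1),(2,3),(2,0),(3,1)): print(np.degrees(np.arctan2(*(C[b]-C[a])[[1,0]])).round(1))
# mask version: rim points by plane
P=wcloud(d,s);hsv=cv2.cvtColor(im,cv2.COLOR_RGB2HSV)
m=comp((hsv[...,1]<60)&(hsv[...,2]>140)&(P[...,2]>3)&(P[...,2]<60)&(abs(P[...,0]-554)<140)&(abs(P[...,1]-223)<160))
m=cv2.morphologyEx(m.astype(np.uint8),cv2.MORPH_OPEN,np.ones((3,3)))>0
print(rect(P[m]));q=P[m];y=q[:,1]
for lo,hi in((36,56),(8,22)):
    k=q[(q[:,2]>lo)&(q[:,2]<hi)];print(lo,rect(k))
E
```

```text
[[439.4 317.8  48. ]
 [624.9 351.1  48. ]
 [482.6  80.   18. ]
 [670.  111.8  18. ]
 [464.2 212.5  46. ]
 [636.8 248.8  46. ]]
back 188.4 front 190.1 left 241.7 right 243.6 ctr [554.2 215.2  33. ]
10.2
9.6
100.3
100.7
[553.2 216.6 244.1 191.7 -79.4]
36 [540.7 282.6 191.5 109.8  10.4]
8 [563.3 162.6 191.5 134.1  10.6]
```

```bash
cat >> h.py <<'E'
SC=np.array([553.7,216.0]);SY=10.3
def st(x,y,z):  # stand frame -> world
    c,s_=np.cos(np.radians(SY)),np.sin(np.radians(SY));return [SC[0]+c*x-s_*y,SC[1]+s_*x+c*y,z]
E
python3 - <<'E'
from h import *
R=down(SY+90);print(ctrl.tcp_to_tips)
ctrl.gripper_to(40);print(ctrl.tcp_to_tips,sensors.read_state()["grip_width"])
ctrl.move_ptp(st(1,122,160),R)
print(ctrl.move_l(st(1,121,77),vel=100,threshold=8),sensors.read_state()["eef_pos"],st(1,121,77))
im,d,s=wgrab();cv2.imwrite("pics/w2.png",im[:,:,::-1])
print(ctrl.move_l(st(1,80,77),vel=45,threshold=15),sensors.read_state()["force"].round(1))
im,d,s=wgrab();cv2.imwrite("pics/w3.png",im[:,:,::-1])
print(s["t"],s["eef_pos"])
a=cv2.imread("pics/w2.png");b=cv2.imread("pics/w3.png");cv2.imwrite("pics/c1.png",cv2.resize(np.hstack([a,b]),None,fx=.62,fy=.62,interpolation=3))
E
```

```text
25.0
25.0 39.78597216674469
False [533.74235981 335.56334401  77.80101513] [np.float64(533.0488170088553), np.float64(335.2288918050749), 77]
False [ 0.2 -0.1 -1.2]
5.1583 [540.24887666 294.82452224  76.81877482]
```

View pics/c1.png

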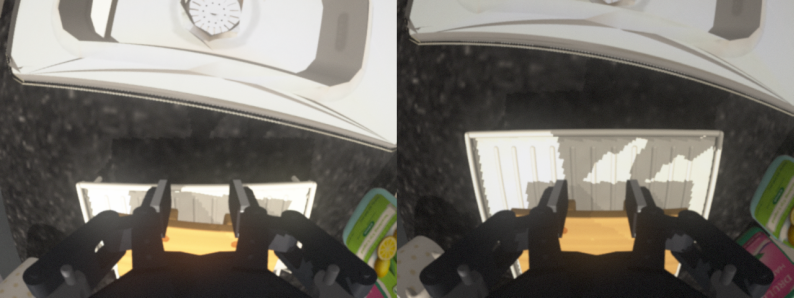

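The fingers are square behind the lid's rear edge, at about (590,208) in the right half, and pushing has straightened it. I'll go on.

```bash
python3 - <<'E'
from h import *
print(ctrl.move_l(st(1,60,77),vel=40,threshold=15));ctrl.hold(.2)
def crop(n):
    im,d=optics.grab_frame("side");c=im[125:245,260:380,::-1];return cv2.resize(c,None,fx=3.2,fy=3.2,interpolation=2)
a=crop(0)
print(ctrl.move_l(st(1,46,77),vel=30,threshold=15),sensors.read_state()["force"].round(1));ctrl.hold(.4)
b=crop(0);cv2.imwrite("pics/c2.png",np.hstack([a,b]));print(sensors.read_state()["t"])
E
```

```text
False
False [-0.1 -0.5  0.4]
7.175
```

View pics/c2.png

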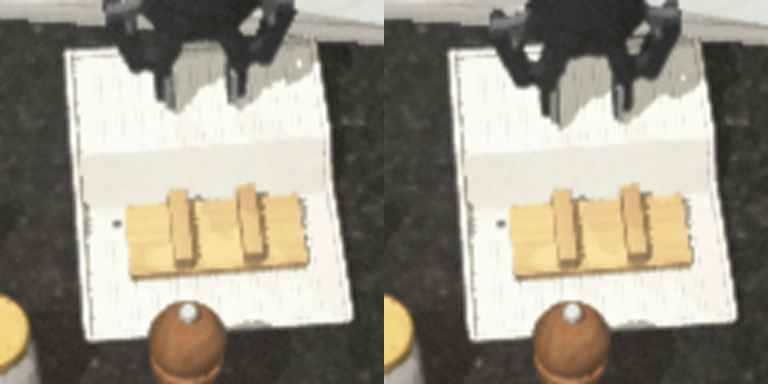

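The lid went down the slope and straight on over, in one continuous motion. It now lies battens up on the lower shelf, at about (215,235) in the left crop. Next I'll survey the frame and base from the wrist.

```bash
cat >> h.py <<'E'
def wrect(im,P,s,c,zt,lo,hi,r=(120,120),close=False):
    "rectangle of the wood blob around c whose heights are lo..hi, cast on the plane zt"
    m=comp(woodmask(im)&(P[...,2]>lo)&(P[...,2]<hi)&(abs(P[...,0]-c[0])<r[0])&(abs(P[...,1]-c[1])<r[1]))
    v,u=np.nonzero(m);return len(u),np.median(P[v,u,2]).round(1),rect(wplane(np.c_[u,v],zt,s))
E
python3 - <<'E'
from h import *
R=down(100.6)
ctrl.move_l(st(1,50,240),vel=250)
ctrl.move_ptp([545,-190,320],R);ctrl.gripper_to(40)
im,d,s=wgrab();cv2.imwrite("pics/w4.png",im[:,:,::-1]);np.savez("w4.npz",im=im,d=d);P=wcloud(d,s)
print(s["t"],s["eef_pos"])
print("frame",wrect(im,P,s,(629,-225),42,35,50,(70,100)))
print("base rim",wrect(im,P,s,(447,-189),18,8,38,(75,100)))
print("base top",wrect(im,P,s,(447,-189),30,24.5,38,(75,100)))
im,d=optics.grab_frame("side");P,z=wood("side",im,d,(260,150,380,220),30,55);print("lid side",z,rect(P))
im,d=optics.grab_frame("top");P,z=wood("top",im,d,(220,200,305,300),22,55);print("lid top",z,rect(P))
E
```

```text
9.8833 [ 545.23171714 -189.03910302  319.81031387]
frame (3070, np.float64(42.2), array([ 630.5, -222.3,  153.2,   87.2,  -80.8]))
base rim (9237, np.float64(29.8), array([ 448. , -185.2,  150.7,   87.8,  -79.3]))
base top (5958, np.float64(30.5), array([ 447.7, -184.9,  127.2,   63.6,  -79.3]))
lid side 38.93809347118347 [591.3 172.6  67.1  15.7 -77.6]
lid top 26.187980896143806 [562.7 175.7 124.1  60.7   9.8]
```

View pics/w4.png

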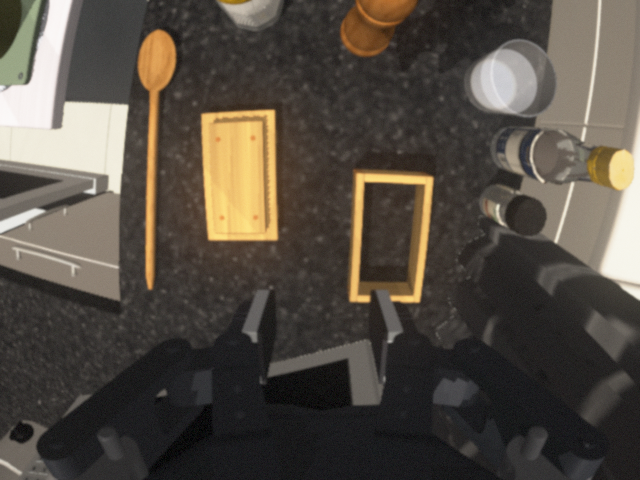

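The view shows the base at (240,176), the frame at (392,236), and nothing within reach of the near long wall at (356,236). The measured sizes match, so I'll grasp the near wall.

```bash
python3 - <<'E'
from h import *
fc,fy=np.array([630.5,-222.3]),99.2
n=lambda a:np.array([np.sin(np.radians(a)),-np.cos(np.radians(a))])
g=fc-38.5*n(fy);R=down(fy);print(g)
ctrl.move_ptp([*g,110],R)
print(ctrl.move_l([*g,42],vel=80,threshold=8))
ctrl.gripper_to(0,force=70);print(sensors.read_state()["grip_width"])
ctrl.move_l([*g,130],vel=100)
bc,by=np.array([447.8,-185.]),100.7
p=bc-38.5*n(by);ctrl.move_ptp([*p,120],down(by))
im,d,s=wgrab();np.savez("w5.npz",im=im,d=d);cv2.imwrite("pics/w5.png",im[:,:,::-1]);P=wcloud(d,s);print(s["t"],s["eef_pos"],p,s["grip_width"],s["force"].round(1))
print("frame held",wrect(im,P,s,bc,120,105,135,(75,100)))
for nm,b in(("top",(360,240,470,330)),("side",(215,270,300,390))):
    im,d=optics.grab_frame(nm);Q,z=wood(nm,im,d,b,108,132);print(nm,"frame",z,rect(Q))
    Q,z=wood(nm,im,d,b,24,40);print(nm,"base",z,rect(Q))
E
```

```text
[ 592.49525379 -228.45542573]
False
7.739501413676982
14.1 [ 411.32313413 -193.01863854  120.60800138] [ 409.96940733 -192.14816469] 7.782118826800746 [-0.1 -0.1 -1.9]
frame held (18391, np.float64(120.0), array([ 446.2, -166.8,  113.4,   85.7,  -79.3]))
top frame 119.98163097368054 [ 444.7 -172.6  126.1   85.8  -79.3]
top base 30.19344778266177 [ 440.4 -167.2   69.6   61.9  -79.5]
side frame 119.0895704409717 [ 452.4 -191.7  157.2   86.6  -79.3]
side base 29.597539517178333 [ 445.6 -172.7   94.8   61.8  -79.4]
```

View pics/w5.png

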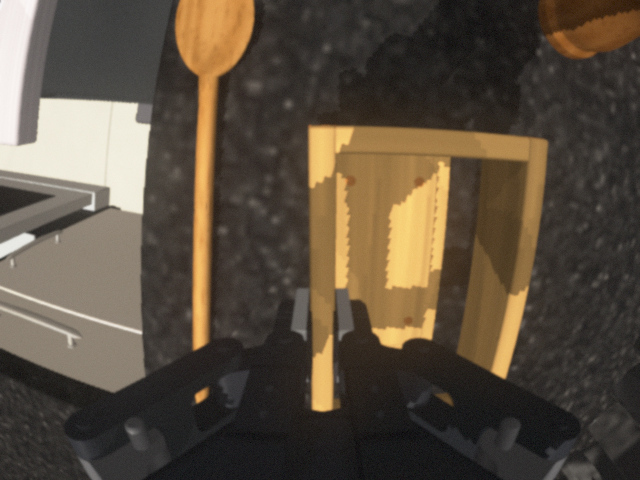

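The frame is held level over the base, and the base shows through the opening. The TCP is about 1 mm off target both ways, so I'll trim that and lower it.

```bash
cat >> h.py <<'E'
def settle(p,vel=60,it=2):
    "move until the measured TCP agrees with p"
    c=np.array(p,float)
    for _ in range(it+1):
        ctrl.move_l(c,vel=vel);ctrl.hold(.15);e=np.array(p)-sensors.read_state()["eef_pos"];c=c+e
    return c,-e
E
python3 - <<'E'
from h import *
n=lambda a:np.array([np.sin(np.radians(a)),-np.cos(np.radians(a))])
bc,by=np.array([447.8,-185.]),100.7
p=bc-38.5*n(by)-0.3*n(by)
c,e=settle([*p,85]);print("cmd",c,"err",e)
hit=ctrl.move_l([c[0],c[1],59.5+c[2]-85],vel=25,threshold=5)
s=sensors.read_state();print(hit,s["eef_pos"],s["force"].round(1),s["wrist_torque"].round(2),s["t"])
E
```

```text
cmd [ 409.68535268 -192.2239539    85.00897707] err [-0.04472548  0.04019913 -0.08398738]
True [ 409.38239007 -191.99846735   60.85729773] [-0.1 -0.2  5. ] [-0.07  0.    0.02] 16.825
```

```bash
python3 - <<'E'
from h import *
p=np.array(sensors.read_state()["eef_pos"]);p[2]=59.6
print(ctrl.move_l(p,vel=15,threshold=8),sensors.read_state()["eef_pos"],sensors.read_state()["force"].round(1))
ctrl.gripper_to(36)
p[2]=130;ctrl.move_l(p,vel=150)
bc=np.array([447.8,-185.]);ctrl.move_l([bc[0]+0,bc[1]-20,260],down(100.7),vel=200);ctrl.hold(.15)
im,d,s=wgrab();np.savez("w6.npz",im=im,d=d);cv2.imwrite("pics/w6.png",im[:,:,::-1]);P=wcloud(d,s);print(s["t"])
print("frame",wrect(im,P,s,bc,60,52,68,(75,100)))
print("raised",wrect(im,P,s,bc,30,22,38,(75,100)))
print("z frame pct",np.percentile(P[woodmask(im)&(abs(P[...,0]-448)<60)&(abs(P[...,1]+185)<90)&(P[...,2]>50)][:,2],[10,50,90]))
E
```

```text
False [ 409.45353939 -192.05971819   60.86154066] [-4.5  2.7 13.2]
19.0583
frame (5428, np.float64(60.3), array([ 448.1, -184.8,  151.4,   86.4,  -79.2]))
raised (9427, np.float64(30.4), array([ 448.6, -186.7,  136. ,   69.9,  -79.1]))
z frame pct [58.45237262 60.263813   61.34743639]
```

View pics/w6.png

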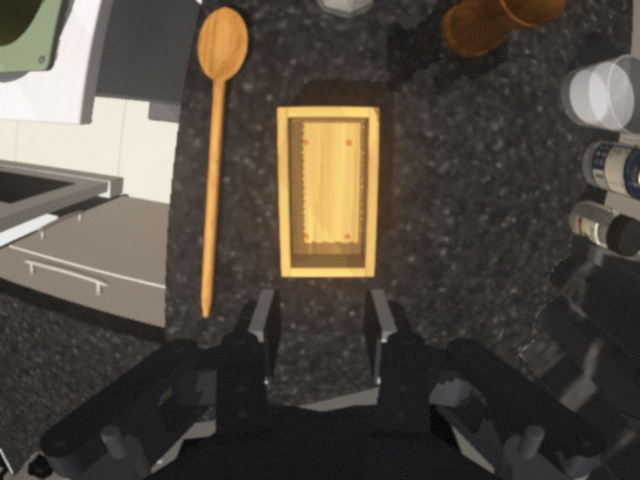

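The frame (329,190) is seated level round the raised centre, with its top at 60 mm. Now the lid.

```bash
python3 - <<'E'
from h import *
ctrl.move_ptp([562,165,250],down(100));ctrl.gripper_to(85);ctrl.hold(.1)
im,d,s=wgrab();np.savez("w7.npz",im=im,d=d);cv2.imwrite("pics/w7.png",im[:,:,::-1]);P=wcloud(d,s);print(s["t"],s["eef_pos"])
print("board",wrect(im,P,s,(565,178),24,17,45,(90,60)))
print("board only",wrect(im,P,s,(565,178),24,17,30,(90,60)))
m=woodmask(im)&(P[...,2]>34)&(P[...,2]<48)&(abs(P[...,0]-565)<90)&(abs(P[...,1]-178)<60)
v,u=np.nonzero(m);Q=wplane(np.c_[u,v],40,s);print("battens",len(u),rect(Q))
_,l,stt,_=cv2.connectedComponentsWithStats(m.astype(np.uint8))
for i in np.argsort(-stt[1:,4])[:3]+1:
    v,u=np.nonzero(l==i);print(len(u),rect(wplane(np.c_[u,v],40,s)))
E
```

```text
21.1917 [562.00145455 164.97373191 250.00679439]
board (8708, np.float64(24.7), array([565.7, 174.1, 127.7,  66.7,  11.1]))
board only (6639, np.float64(24.4), array([565.3, 176.2, 127.6,  62.5,  11. ]))
battens 2047 [565.1 175.8  63.8  61.   11. ]
1035 [589.4 180.5  60.9  14.2 -78.8]
1012 [540.7 171.   60.9  13.8 -79.4]
```

View pics/w7.png

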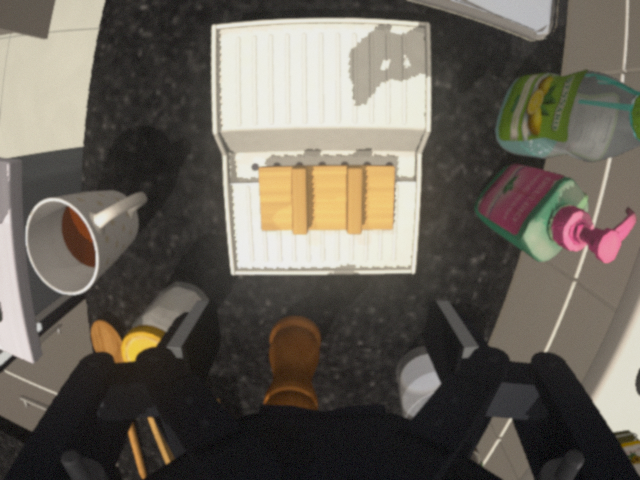

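```bash
python3 - <<'E'
from h import *
R=down(101.0);ctrl.gripper_to(76)
ctrl.move_ptp([565.2,176,110],R)
c,e=settle([565.2,176,85],vel=80,it=1);print(c,e)
hit=ctrl.move_l([c[0],c[1],38],vel=30,threshold=4);s=sensors.read_state();print(hit,s["eef_pos"],s["force"].round(1))
z=s["eef_pos"][2]+4;ctrl.move_l([c[0],c[1],z],vel=40)
ctrl.gripper_to(0,force=40);ctrl.hold(.1);s=sensors.read_state();print(s["grip_width"],s["eef_pos"],s["force"].round(1),s["t"])
im,d,s=wgrab();np.savez("w8.npz",im=im,d=d);cv2.imwrite("pics/w8.png",im[:,:,::-1])
E
```

```text
[565.15331773 176.0032322   84.92011633] [-0.31585152 -0.06434019 -0.30921294]
True [565.02583761 175.97104087  39.44218127] [-0.6  0.3  5. ]
62.77964488208779 [565.22628417 176.02855171  43.46683802] [-0.  -0.1  1.2] 25.1583
```

View pics/w8.png

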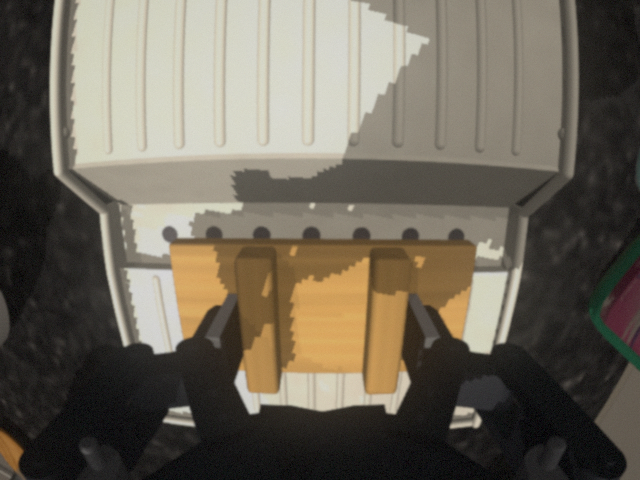

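The jaws hold both battens, at about (257,320) and (389,320). I'll lift it, carry it over high and check above the frame.

```bash
python3 - <<'E'
from h import *
ctrl.move_l([565.2,176,265],vel=150)
fc=np.array([448.0,-184.9]);R=down(100.8)
ctrl.move_ptp([*fc,265],R)
ctrl.move_l([*fc,135],vel=150)
c,e=settle([*fc,112],vel=80,it=2);print(c,e)
im,d,s=wgrab();np.savez("w9.npz",im=im,d=d);cv2.imwrite("pics/w9.png",im[:,:,::-1]);P=wcloud(d,s);print(s["t"],s["eef_pos"],s["grip_width"])
zb=112-43.5+24
print("board",wrect(im,P,s,fc,zb,zb-6,zb+6,(90,90)))
print("batt",wrect(im,P,s,fc,zb+16,zb+10,zb+24,(90,90)))
print("frame",wrect(im,P,s,fc,60,52,68,(90,100)))
E
```

```text
[ 448.00166293 -184.92177967  112.02395855] [-0.04625426  0.0488333  -0.11877193]
30.65 [ 447.95374574 -184.8511667   111.88122807] 63.01933307584498
board (22067, np.float64(92.9), array([ 448.9, -184.9,  127.7,   66.1,   10.3]))
batt (5294, np.float64(108.7), array([ 422.8, -188.5,   63.4,   18.3,  -79.6]))
frame (7598, np.float64(60.3), array([ 438.9, -135.9,   85.9,   52.8,   10.6]))
```

View pics/w9.png

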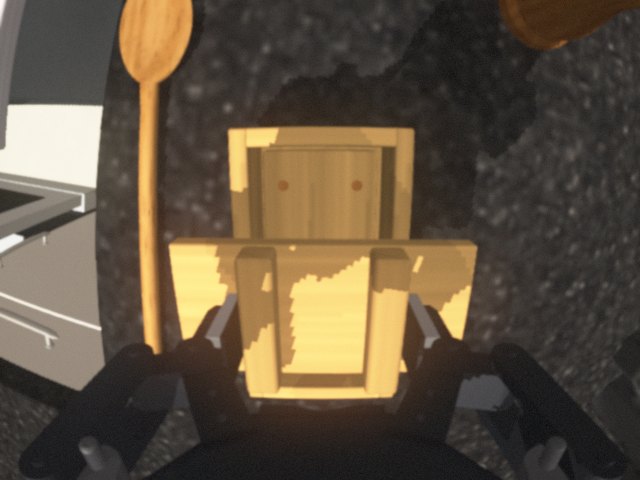

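I missed that the lid is across the frame: its long side (175–475, row 245) is square to the frame's. A quarter turn of the wrist puts it right. I'll rise, turn and measure again.

```bash
python3 - <<'E'
from h import *
fc=np.array([448.0,-184.9]);R=down(10.8)
ctrl.move_l([*fc,150],vel=150);print(ctrl.solve_ik([*fc,150],R))
ctrl.move_ptp([*fc,150],R)
c,e=settle([*fc,112],vel=80,it=2);print(c,e)
im,d,s=wgrab();np.savez("w10.npz",im=im,d=d);cv2.imwrite("pics/w10.png",im[:,:,::-1]);P=wcloud(d,s);print(s["t"],s["q"].round(2),s["grip_width"])
zb=112-43.5+24
ex=np.array([np.cos(np.radians(10.8)),np.sin(np.radians(10.8))]);ey=np.array([ex[1],-ex[0]]) # tool x, tool y
def show(n,lo,hi,zt,r):
    m=comp(woodmask(im)&(P[...,2]>lo)&(P[...,2]<hi)&(abs(P[...,0]-fc[0])<r)&(abs(P[...,1]-fc[1])<r));v,u=np.nonzero(m)
    q=wplane(np.c_[u,v],zt,s)[:,:2]-s["eef_pos"][:2];a,b=q@ex,q@ey
    print(n,len(u),rect(q),"along tool x",np.percentile(a,[.5,99.5]).round(1),"tool y",np.percentile(b,[.5,99.5]).round(1))
show("board",zb-6,zb+6,zb,90);show("batt",zb+10,zb+24,zb+16,90);show("frame",52,68,60,100)
E
```

```text
[-5.70235528e-01  1.34842268e-01  1.86298635e+00 -4.44089210e-16
  1.14376404e+00  8.12065240e-01]
[ 447.98897547 -184.90896763  112.00714829] [-0.05350059  0.05113229 -0.13260546]
34.075 [-0.57  0.19  1.89  0.    1.06  0.81] 62.967998373534364
board 21840 [-1.000e-01  2.000e-01  1.277e+02  6.670e+01 -7.970e+01] along tool x [-30.   32.8] tool y [-63.2  63. ]
batt 5418 [  6.2 -25.1  63.9  18.3  10.8] along tool x [-30.   32.6] tool y [16.9 33.4]
frame 7360 [ 33.3   6.2 151.6  22.3 -79.6] along tool x [23.8 44.6] tool y [-74.9  75.3]
```

View pics/w10.png

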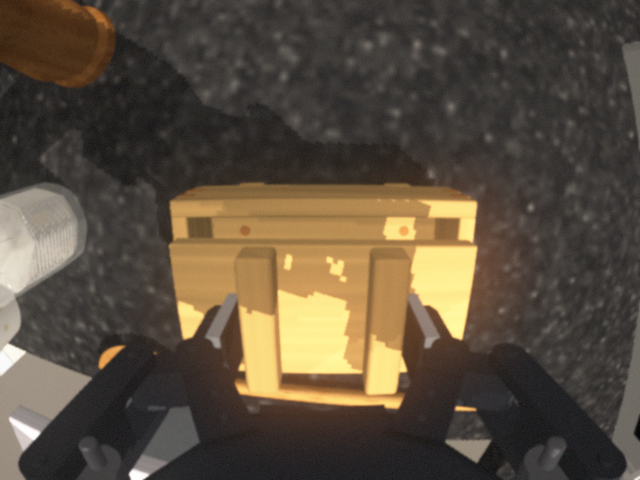

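The lid is now in line with the frame, within about 0.5 mm and 0.1 degree in the same image. I'll lower it gently.

```bash
python3 - <<'E'
from h import *
fc=np.array([448.0,-184.9])
hit=ctrl.move_l([*fc,58],vel=25,threshold=4)
s=sensors.read_state();print(hit,s["eef_pos"],s["force"].round(1),s["wrist_torque"].round(2),s["t"])
E
```

```text
True [ 448.01811425 -184.9070812    59.50620704] [ 0.8 -0.8  5.7] [0.22 0.08 0.07] 36.05
```

It made contact at exactly the expected seated height (59.5 mm). Releasing, retreating and checking.

```bash
python3 - <<'E'
from h import *
fc=np.array([448.0,-184.9])
ctrl.gripper_to(74);ctrl.hold(.1);ctrl.move_l([*fc,110],vel=80);ctrl.move_l([430,-192,280],vel=150);ctrl.hold(.2)
im,d,s=wgrab();cv2.imwrite("pics/w11.png",im[:,:,::-1]);P=wcloud(d,s);print(s["t"])
print("frame",wrect(im,P,s,fc,60,57,68,(75,100)));print("board",wrect(im,P,s,fc,40,34,46,(75,100)))
m=woodmask(im)&(abs(P[...,0]-448)<75)&(abs(P[...,1]+185)<100)&(P[...,2]>50)&(P[...,2]<58.5);print("batten z",m.sum(),np.median(P[m][:,2]))
ez=np.array([-0.187,0.982]);q=P-np.array([448,-185,0]);L=q[...,:2]@ez;N=q[...,:2]@np.array([.982,.187])
for a in(-50,0,50):
  for b in(-20,0,20):
    k=(abs(L-a)<8)&(abs(N-b)<6);print((a,b),np.median(P[k][:,2]).round(1),end=" ")
print()
B=dict(mill=(310,222,345,262,140,175),sugar=(305,284,342,316,98,120),glass=(314,154,356,198,80,105))
im1,d1=optics.grab_frame("top");z=np.load("top0.npz")
for k,(a,b,c,e,lo,hi) in B.items():
    for dd in(z["d"],d1):
        w=cloud("top",dd)[b:e,a:c].reshape(-1,3);w=w[(w[:,2]>lo)&(w[:,2]<hi)];print(k,len(w),np.median(w,0).round(1))
E
```

```text
38.7167
frame (4590, np.float64(60.4), array([ 448.1, -184.9,  152.6,   86. ,  -79.2]))
board (6945, np.float64(40.4), array([ 446.3, -185.1,  137.1,   68.1,  -79.5]))
batten z 2557 56.18952109333833
(-50, -20) 316.5 (-50, 0) 309.2 (-50, 20) 40.4 (0, -20) 40.6 (0, 0) 353.0 (0, 20) 40.3 (50, -20) 320.0 (50, 0) 342.6 (50, 20) 40.5 
mill 386 [556.3   8.1 153.2]
mill 383 [556.9   8.1 153.6]
sugar 608 [423.5  19.5 109.7]
sugar 607 [423.5  19.5 109.6]
glass 192 [740.4 -22.8  89.7]
glass 190 [738.9 -19.2  89.7]
```

```bash
python3 -c "
from plant import ctrl
ctrl.finish_job()"
```

```text
the job is handed in; nothing more can be done
```

The rice-pressing box is back together and the job is handed in, with about 39 s on the clock at the last check. The lid was toppled first, then the frame went on, and the lid went in last.

**What I did**
- **Lid:** I pushed it square over the shelf edge with both fingers. It went down the slope and toppled onto the lower shelf battens up, before I made the second push at its upper edge.
- **Frame:** I lifted it by its near long wall and lowered it over the base.
- **Lid into frame:** I gripped it across both battens and carried it over high. My first approach had it at right angles to the frame; I saw this in the check picture, rose, turned it a quarter turn and lowered it until it touched.

**Last checks**
- **Frame:** its top was at 60.4 mm (60 expected), and its centre was within about 0.5 mm of where I measured the base.
- **Lid:** the board's top was at 40.3–40.6 mm at the points the camera could see (40 expected) and the batten tops at 56.2 mm (56 expected). It lies flat and touched down at 59.5 mm, exactly the expected height.
- **Mill, sugar jar and glass:** the mill and jar had not moved. The glass readings differed by about 4 mm, on few depth points.

**Not confirmed**
- **Lean on the slope:** the lid passed through it on its own, so I did not see it directly.
- **Blocked points:** the gripper hid five of the nine points I checked for flatness.
- **Last picture:** it could not be viewed because the viewing limit was reached, so the final check rests on the numbers alone.
- **Board outline:** it measured 137 × 68 mm instead of 128 × 62 mm. I think the mask took in the inner walls of the frame.

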